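# Tip two crates, push the stamped one over the dispatch line

## Task

One of the two small closed pine crates on the bench has a maker's stamp burned into its underside. Tip both crates over towards the robot with the fingertips, so that each lies on its side with its underside facing the dispatch line (the steel strip across the bench); once both lie there, push the stamped one straight on, still lying on its side, completely across that line and leave the other one lying on the robot's side of it. Only push: do not lift or carry a crate, and leave the other things on the bench where they are.

Things in the scene. Friction and masses are not known exactly. Their poses are not given: they have to be found in the camera images.
- crate_a: closed pine crate, slatted sides, a solid block to the touch: 70 mm (its x) by 100 mm (its y) by 110 mm tall (its z), about 0.35 kg, evenly filled. Starts upright, x within 0.25 rad of the world's x. Origin: centre of its underside; z points to the lid. Pushed near its top it tips over its 70 mm depth; pushed low down it slides.
- crate_b: the other crate, its twin in size, make, mass and axes: origin at the centre of its underside, z to the lid
- crate_a_mid (a point): centre of crate_a (55 mm above its underside when upright; 35 mm above the bench when it lies on its side)
- crate_b_mid (a point): centre of crate_b, likewise
- stamp (a point): centre of the stamp, a dark burned ring 52 mm across with a cross in it, in the middle of the underside of one of the two crates; it has no thickness to the touch. It is unseen until that crate is tipped
- lid_corner1 (a point): on the stamped crate: the middle of the 70 mm edge between its lid and its +y side (when it lies on its side, half-way up one upright edge of its lid end)
- lid_corner2 (a point): the same for its -y side, 100 mm from the first
- line: the dispatch line: a dark steel strip 12 mm wide and 620 mm long set flush in the bench top, nothing to catch on, beyond both crates. Origin: the middle of the strip, on the bench top; x points across it, away from the robot, y along it (parallel to the world's axes)
- tin: bystander: paint tin 74 mm across, 90 mm tall; origin at the centre of its underside
- jar: bystander: glass jar 60 mm across, 85 mm tall; origin at the centre of its underside
- sanding: bystander: cork sanding block 110 x 60 x 35 mm; origin at the centre of its underside
- brush: bystander: paint brush lying flat; origin near its middle
There are look-alikes about, which are no part of the job. Leave any pink or turquoise look-alike of the crate_a alone.

How it is judged:
By the outcome, as a careful person would: the job done as asked, in the order asked, and still so for the second after the job is handed in, with the robot touching nothing.
It also fails if it takes over 61 s, if anything falls off the work surface, if the arm or the gripper's body presses on something with over 40 N, if the wrist force passes 120 N, or if a joint passes its speed limit or range.

## Robot

A 6-joint arm with a two-finger parallel gripper is mounted at the origin on the work surface. World frame = base frame: x ahead of the robot, y to its left, z up, the work surface at z = 0. Lengths are in m, angles in rad, forces in N, time in s.
With the tool pointing down it reaches from about 0.35 to 0.85 m from the base axis. Payload 8.1 kg.
Tool frame: the origin (TCP) lies on the centre line of the jaws, within the pads' length; the fingertips stand 14 mm ahead of it and the grasp point (between the pads) lies 5 mm behind it; z points along the fingers, y is the direction in which the jaws open and shut (so a half turn about z gives the same grasp; the last joint's range is limited). The gripper opens to 93 mm and grips with 3 to 60 N. Pads are 15 mm wide; open, the fingers measure 128 mm over their backs; the gripper's body (75 mm by 188 mm) begins 65 mm behind the grasp point.
Start: joints at [-1.353, 0.13, 1.488, -0, 1.523, -0.085], TCP at [0.179, -0.573, 0.233] pointing down, gripper open.
Joint ranges: [-2.96, 2.96], [-0.89, 2.26], [0.02, 2.5], [-1.34, 4.48], [0, 2.73], [-2.66, 2.66]. Speed limits (rad/s): [2.39, 2.39, 2.79, 3.14, 3.14, 3.14].

## Interface

Orientations are given as a rotation vector (axis times angle).
In Python, from plant import robot gives the robot as it stands.
- The arm moves only by the tool jog_arm, never from a script. Its argument "steps" is a list of rows, each a list of 7 numbers: the closure, from 0 (fully open) to 1 (shut), then the shift along the tool's x, y, z in m, then the turn, a rotation vector about the tool's x, y, z in rad. In form: [[jaw, tx, ty, tz, rx, ry, rz], ...]. A call has 1 to 5 rows; each row is the pose to reach, as a shift and turn from the pose measured when the call began, along the tool's axes at that moment; what a row does not reach only later rows make up. A row lasts 1/8 s, in which the tool goes at most 62.5 mm and 10.7 degrees, less where a joint would pass 70% of its speed; a pose out of reach is approached as far as the arm can. A call with a gripper value outside its range is refused whole. The fingers move at their own pace and stop on an object; "force" is the grip in N (left out, the last holds). Time passes only in rows, so rows that repeat a pose let the fingers close. It gives the time, the measured TCP pose, the force and the opening at its end, in the units of the state.
- robot.read_state(): the state, without advancing time (a new reading comes with each control period).
- robot.read_camera(name): name is "scene" or "side" or "wrist"; returns a dict with "image" (480x640x3 uint8, red, green, blue), "mtx" (3x3 intrinsics, pixels), "extrinsics" (4x4, takes a point from camera to world coordinates); the wrist camera has in their place "tool_from_camera" (4x4, takes a point from camera to tool coordinates, whose origin is the TCP and whose axes are the flange's). Camera axes: x right, y down, z forward; pixel columns grow to the right and rows downward; lengths in m; the calibration is good to about 2 mm. A picture is of the moment at which its call begins: read the wrist's pose just before it. There is no depth.
- robot.close_job(): hands the job in, once; it reports no verdict.
The state is a dict: "t": time; "q": joint angles; "dq": joint speeds; "joint_torque": joint torques, N m; "tool_pos": TCP position; "orientation": TCP orientation; "force": force on the tool from outside, world axes, zero at the start; "wrist_torque": the same for the moment, N m; "opening": finger opening in m.
Only numpy, scipy, OpenCV 4.12 (cv2) and the standard library are available. Lean on these libraries where they do the work, as an engineer would, in place of code of your own. Each camera call takes 0.05 s, during which the arm holds its last target.

## Working session

There is one attempt and no reset: what is moved stays moved. The work goes in short steps, Python scripts to look and compute and a tool call to move; the robot and the scene stay as the last step left them, time stands still between calls to the robot, and variables do not carry over. Pictures are saved under pics/ and viewed, and the job is handed in when it is done.

Besides the shell and the picture viewer there is one more tool, called after "Request:" as name([rows], argument=value, ...), one row to a line, values as JSON. jog_arm: Moves the arm, as the interface text tells. Its arguments: {"type":"object","properties":{"steps":{"type":"array"},"force":{"type":"number"}},"required":["steps"]}

```bash
mkdir -p pics; ls; cat > h.py <<'E'
import numpy as np, cv2
from scipy.spatial.transform import Rotation as R
from plant import robot
def snap(n,f):
    s=robot.read_state(); c=robot.read_camera(n)
    cv2.imwrite('pics/'+f+'.png',c['image'][:,:,::-1])
    if n=='wrist':
        T=np.eye(4);T[:3,:3]=R.from_rotvec(s['orientation']).as_matrix();T[:3,3]=s['tool_pos']
        E=T@c['tool_from_camera']
    else: E=c['extrinsics']
    np.savez('pics/'+f+'.npz',K=c['mtx'],E=E); return c['image']
def cal(f):
    d=np.load('pics/'+f+'.npz');return d['K'],d['E']
def ray(f,u,v,z=0):
    K,E=cal(f);d=E[:3,:3]@np.linalg.inv(K)@[u,v,1];o=E[:3,3]
    return (o+d*(z-o[2])/d[2]).round(4)
def proj(f,p):
    K,E=cal(f);q=np.linalg.inv(E)@np.r_[p,1];q=K@q[:3];return (q[:2]/q[2]).round(1)
def st():
    s=robot.read_state();print({k:np.round(v,3).tolist() for k,v in s.items()})
E
python3 - <<'E'
from h import *
st(); snap('scene','s0');snap('side','d0')
for f in('s0','d0'):print(cal(f))
E
```

```text
pics
{'t': 0.0, 'q': [-1.353, 0.131, 1.489, -0.0, 1.523, -0.085], 'dq': [0.0, -0.001, -0.001, -0.0, 0.0, -0.003], 'joint_torque': [-0.0, -55.984, -49.176, 0.077, 0.035, -0.0], 'tool_pos': [0.179, -0.572, 0.232], 'orientation': [-3.104, -0.474, 0.0], 'force': [-1.187, -0.437, -0.821], 'wrist_torque': [-0.032, -0.029, -0.026], 'opening': 0.093}
(array([[450.64325347,   0.        , 316.51961651],
       [  0.        , 450.64325347, 240.52012439],
       [  0.        ,   0.        ,   1.        ]]), array([[ 0.74221133,  0.39350786, -0.54247019,  1.0906628 ],
       [ 0.67014721, -0.4297538 ,  0.6051565 , -0.55116805],
       [ 0.00500521, -0.81268889, -0.58267633,  0.62190427],
       [ 0.        ,  0.        ,  0.        ,  1.        ]]))
(array([[489.87842613,   0.        , 323.68739246],
       [  0.        , 489.87842613, 239.18762487],
       [  0.        ,   0.        ,   1.        ]]), array([[-0.80572331, -0.35876778,  0.47127023,  0.12255628],
       [-0.59226   ,  0.4797365 , -0.64736465,  0.64589361],
       [ 0.00616805, -0.80071129, -0.59901868,  0.6933791 ],
       [ 0.        ,  0.        ,  0.        ,  1.        ]]))
```

View pics/s0.png

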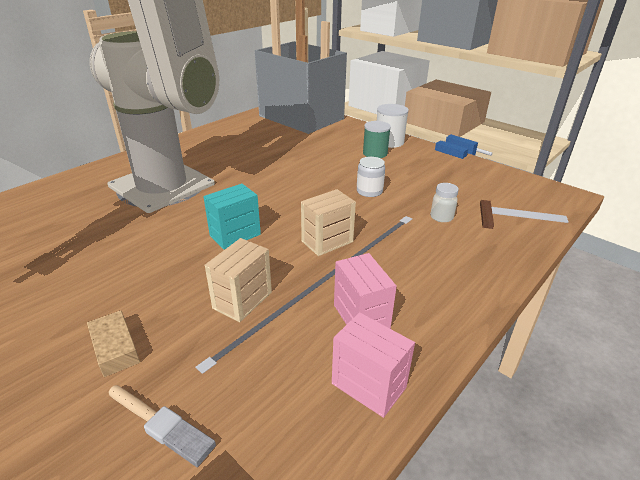

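View pics/d0.png

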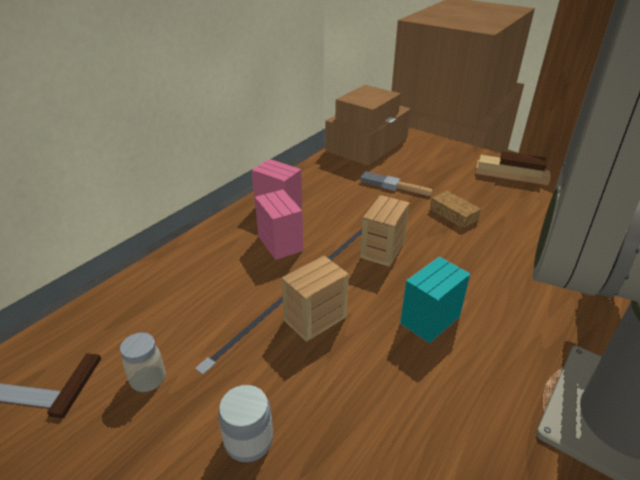

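The candidates in the scene view are pine crates at (238,280) and (328,222), turquoise at (232,215), and pink at (364,290) and (372,362). By the description, the two pine ones are the targets. I'll check them in a close crop.

```bash
python3 - <<'E'
import cv2,numpy as np
a=cv2.imread('pics/s0.png')[170:330,190:380];b=cv2.imread('pics/d0.png')[180:350,270:480]
a=cv2.resize(a,None,fx=4,fy=4,interpolation=cv2.INTER_CUBIC)[:, :];cv2.imwrite('pics/c1.png',cv2.resize(a,(760,600)) if a.shape[0]>600 else a)
b=cv2.resize(b,None,fx=3.5,fy=3.5,interpolation=cv2.INTER_CUBIC);cv2.imwrite('pics/c2.png',b);print(a.shape,b.shape)
E
```

```text
(640, 760, 3) (595, 735, 3)
```

View pics/c1.png

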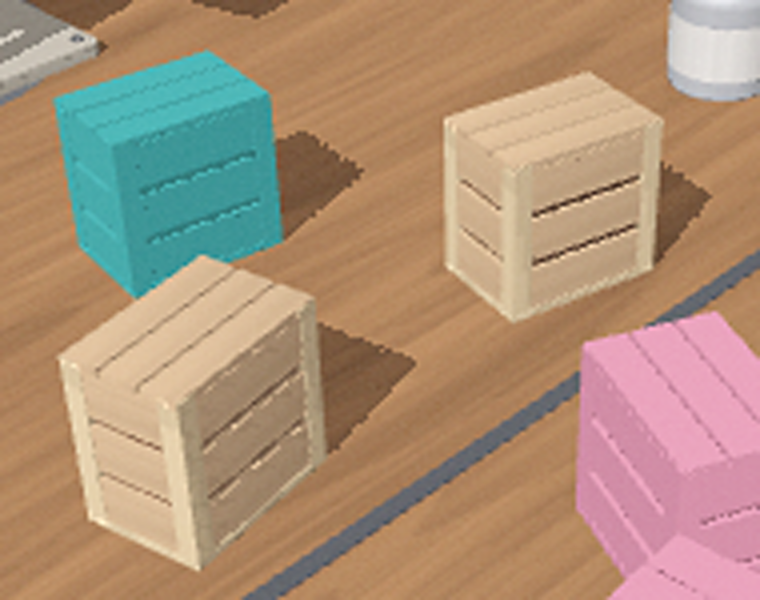

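View pics/c2.png

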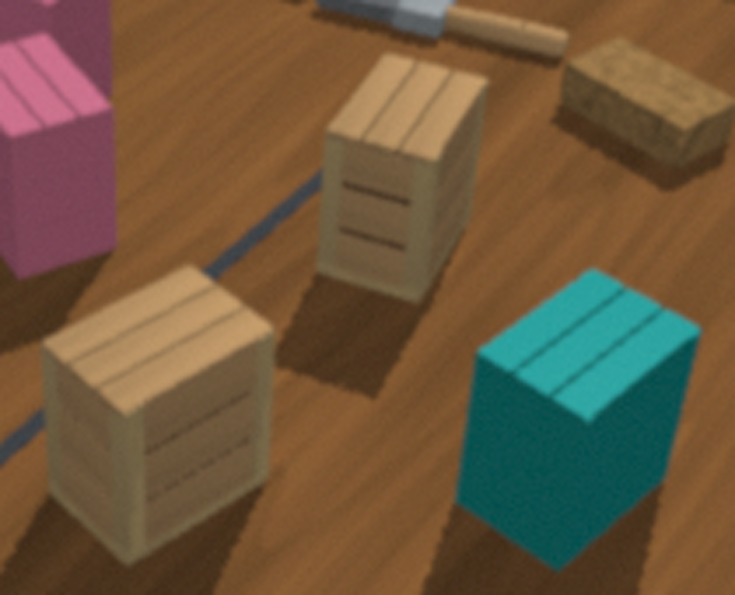

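Both pine crates have slatted sides and lids, so they match the description. Next I measure the lid corners at z = 0.11 in both views.

```bash
python3 - <<'E'
from h import *
S={'near':[(60,360),(205,255),(315,298),(180,408)],'far':[(444,118),(588,72),(662,120),(518,168)],'turq':[(56,98),(210,52),(271,95),(116,143)]}
D={'near':[(328,132),(388,55),(488,79),(433,160)],'far':[(43,345),(193,266),(273,328),(128,412)],'turq':[(477,352),(597,270),(700,328),(588,420)]}
for k in S:
    for f,L,m in(('s0',S[k],lambda p:(190+p[0]/4-.4,170+p[1]/3.75-.4)),('d0',D[k],lambda p:(270+p[0]/3.5-.4,180+p[1]/3.5-.4))):
        P=np.array([ray(f,*m(p),.11) for p in L])[:,:2]
        n=np.roll(P,-1,0)-P
        print(k,f,P.tolist(),'c',P.mean(0).round(4),'len',np.linalg.norm(n,axis=1).round(3),'ang',np.degrees(np.arctan2(n[:,1],n[:,0])).round(1))
print('line',ray('s0',206,366),ray('s0',406,220),ray('d0',206,366))
print('line mid edges', ray('s0',300,298))
for n,u,v in(('pinkL',362,258),('pink2',372,320)):print(n,ray('s0',u,v,.11))
print('pinkside',[ray('d0',*p,.11) for p in((257,203),(292,194),(302,211),(265,222))])
print('tin top',ray('s0',371,163,.09),'jar',ray('s0',447,188,.085),ray('d0',140,342,.085),'sand',ray('s0',110,325,.035))
E
```

```text
near s0 [[0.5171, -0.2137], [0.4978, -0.1126], [0.5653, -0.1019], [0.5847, -0.2]] c [ 0.5412 -0.1571] len [0.103 0.068 0.1   0.069] ang [ 100.8    9.   -78.8 -168.5]
near d0 [[0.5601, -0.097], [0.5768, -0.1949], [0.5112, -0.2081], [0.4945, -0.1095]] c [ 0.5356 -0.1524] len [0.099 0.067 0.1   0.067] ang [ -80.3 -168.6   99.6   10.8]
far s0 [[0.4873, 0.0682], [0.5103, 0.165], [0.5779, 0.1483], [0.5544, 0.0548]] c [0.5325 0.1091] len [0.099 0.07  0.096 0.068] ang [  76.6  -13.9 -104.1  168.7]
far d0 [[0.5724, 0.1545], [0.549, 0.0562], [0.4853, 0.0729], [0.507, 0.1675]] c [0.5284 0.1128] len [0.101 0.066 0.097 0.067] ang [-103.4  165.3   77.1  -11.2]
turq s0 [[0.3098, -0.0629], [0.3293, 0.0335], [0.3963, 0.0215], [0.3761, -0.0723]] c [ 0.3529 -0.02  ] len [0.098 0.068 0.096 0.067] ang [  78.6  -10.2 -102.2  171.9]
turq d0 [[0.3911, 0.026], [0.3711, -0.0723], [0.3069, -0.0602], [0.3233, 0.0377]] c [ 0.3481 -0.0172] len [0.1   0.065 0.099 0.069] ang [-101.5  169.3   80.5   -9.8]
line [ 0.6186 -0.3047  0.    ] [0.6191 0.3141 0.    ] [ 0.6135  0.3189 -0.    ]
line mid edges [ 0.6201 -0.0749  0.    ]
pinkL [ 0.7134 -0.0039  0.11  ]
pink2 [ 0.8213 -0.1194  0.11  ]
pinkside [array([ 0.7779, -0.0038,  0.11  ]), array([ 0.7403, -0.0793,  0.11  ]), array([ 0.6789, -0.0382,  0.11  ]), array([0.7148, 0.0405, 0.11  ])]
tin top [0.4648 0.363  0.09  ] jar [0.6786 0.3861 0.085 ] [0.6746 0.3892 0.085 ] sand [ 0.4468 -0.3781  0.035 ]
```

Measured poses:
- Near crate (N): centre about (0.538, -0.155), yaw about +10°.
- Far crate (F): centre about (0.530, 0.111), yaw about -13°.
- Line: x ≈ 0.616.

The edge lengths agree with 70 x 100. I'll go behind N first, on its line side.

```bash
cat >> h.py <<'E'
def plan(p,yaw,n=5):
    s=robot.read_state();Rc=R.from_rotvec(s['orientation']).as_matrix()
    Rt=R.from_euler('z',yaw,degrees=True).as_matrix()@np.diag([1,-1,-1.])
    d=Rc.T@(np.array(p)-s['tool_pos']);w=R.from_matrix(Rc.T@Rt).as_rotvec()
    print('dist',np.linalg.norm(d).round(3),'full',d.round(4),w.round(4),'| 1/%d:'%n,(d/n).round(4))
E
python3 - <<'E'
from h import *
plan([0.607,-0.143,0.2],10,10)
K,E=cal('s0')
# pink2 lid corners (scene)
print([ray('s0',*p,.11) for p in((334,343),(362,316),(413,349),(388,369))])
E
```

```text
dist 0.607 full [ 0.5367 -0.2819  0.0322] [-0.0017 -0.      0.1283] | 1/10: [ 0.0537 -0.0282  0.0032]
[array([ 0.8077, -0.1953,  0.11  ]), array([ 0.8044, -0.123 ,  0.11  ]), array([ 0.9004, -0.1262,  0.11  ]), array([ 0.894 , -0.1806,  0.11  ])]
```

Request:
jog_arm([
  [0.35,0.054,-0.028,0.003,0,0,0.03],
  [0.35,0.107,-0.056,0.006,0,0,0.06],
  [0.35,0.161,-0.085,0.01,0,0,0.09],
  [0.35,0.215,-0.113,0.013,0,0,0.128],
  [0.35,0.268,-0.141,0.016,0,0,0.128],
])

```text
t: 0.72
tool_pos: [0.3935, -0.3559, 0.2155]
orientation: [-3.128, -0.273, 0.001]
force: [0.3, -1.4, -1.3]
opening: 0.0607
```

```bash
python3 -c "
from h import *
plan([0.607,-0.143,0.17],10)"
```

```text
dist 0.305 full [ 0.2471 -0.1726  0.0458] [-0.002   0.0002 -0.0004] | 1/5: [ 0.0494 -0.0345  0.0092]
```

Request:
jog_arm([
  [0.35,0.05,-0.035,0.009,0,0,0],
  [0.35,0.1,-0.069,0.018,0,0,0],
  [0.35,0.15,-0.104,0.027,0,0,0],
  [0.35,0.2,-0.138,0.037,0,0,0],
  [0.35,0.247,-0.173,0.046,0,0,0],
])

```text
t: 1.35
tool_pos: [0.6078, -0.141, 0.169]
orientation: [-3.128, -0.273, 0.002]
force: [0.3, -1.0, 0.7]
opening: 0.0603
```

```bash
python3 -c "
from h import *
plan([0.607,-0.143,0.112],10)"
```

```text
dist 0.057 full [-0.0011  0.002   0.057 ] [-0.0022  0.0009 -0.0004] | 1/5: [-0.0002  0.0004  0.0114]
```

Request:
jog_arm([
  [0.35,0,0.001,0.03,0,0,0],
  [0.35,0,0.002,0.055,0,0,0],
  [0.35,0,0.002,0.057,0,0,0],
  [0.35,-0.01,0.002,0.057,0,0,0],
  [0.35,-0.018,0.002,0.057,0,0,0],
])

```text
t: 1.98
tool_pos: [0.5903, -0.1466, 0.1135]
orientation: [-3.129, -0.273, -0.001]
force: [-0.5, 0.2, -0.6]
opening: 0.0603
```

```bash
python3 -c "
from h import *
st();snap('scene','s1')"
```

```text
{'t': 1.975, 'q': [-0.328, 0.236, 1.591, 0.001, 1.314, 1.068], 'dq': [-0.052, -0.155, 0.178, 0.0, -0.031, -0.047], 'joint_torque': [0.545, -56.925, -46.833, 0.074, 0.015, 0.096], 'tool_pos': [0.59, -0.147, 0.114], 'orientation': [-3.129, -0.273, -0.001], 'force': [-0.507, 0.199, -0.605], 'wrist_torque': [0.004, 0.031, -0.074], 'opening': 0.06}
```

View pics/s1.png

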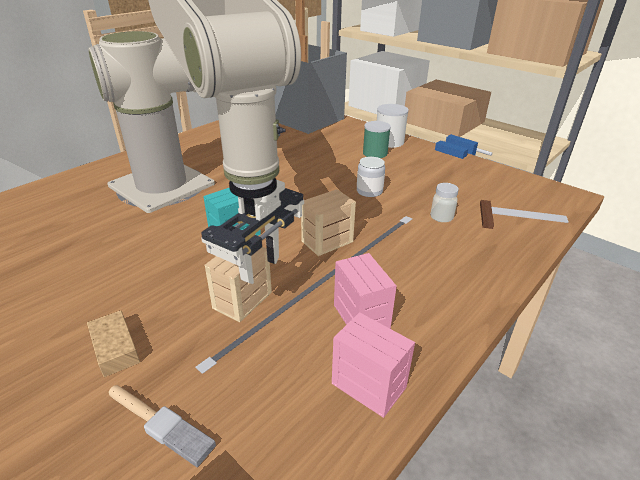

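The fingers stand just behind N's top edge at (255,262). Now tip it slowly.

Request:
jog_arm([
  [0.35,-0.01,0,0.003,0,0,0],
  [0.35,-0.018,0,0.003,0,0,0],
  [0.35,-0.026,0,0.003,0,0,0],
  [0.35,-0.034,0,0.003,0,0,0],
  [0.35,-0.042,0,0.003,0,0,0],
])

```text
t: 2.65
tool_pos: [0.5477, -0.1541, 0.1105]
orientation: [-3.129, -0.272, -0.0]
force: [2.0, 0.6, 2.1]
opening: 0.0608
```

```bash
python3 -c "
from h import *
snap('side','d2')"
```

```text
(no output)
```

View pics/d2.png

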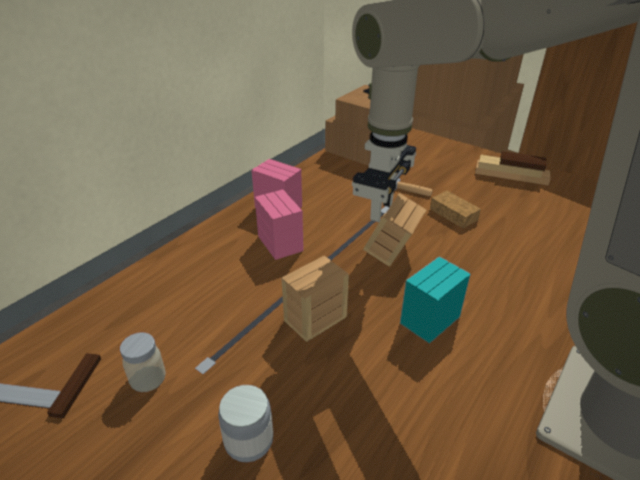

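N is tipping cleanly, leaning at (395,230). I'll continue past the balance point.

Request:
jog_arm([
  [0.35,-0.007,0,0,0,0,0],
  [0.35,-0.014,0,0,0,0,0],
  [0.35,-0.021,0,0,0,0,0],
  [0.35,-0.028,0,0,0,0,0],
  [0.35,-0.035,0,0,0,0,0],
])

```text
t: 3.32
tool_pos: [0.5116, -0.1603, 0.11]
orientation: [-3.128, -0.272, 0.002]
force: [0.1, 0.4, 0.8]
opening: 0.0602
```

Request:
jog_arm([
  [0.35,0.0,0,0,0,0,0],
  [0.35,0.0,0,0,0,0,0],
  [0.35,0.01,0,-0.02,0,0,0],
  [0.35,0.03,0,-0.06,0,0,0],
])

```text
t: 3.82
tool_pos: [0.54, -0.1546, 0.1685]
orientation: [-3.126, -0.271, 0.009]
force: [0.9, -0.3, -0.2]
opening: 0.0606
```

```bash
python3 -c "
from h import *
snap('side','d3')
snap('scene','s3')
plan([0.60,0.095,0.17],-13)"
```

```text
dist 0.257 full [ 0.0971 -0.2376  0.0054] [ 0.0012 -0.0069  0.4011] | 1/5: [ 0.0194 -0.0475  0.0011]
```

View pics/d3.png

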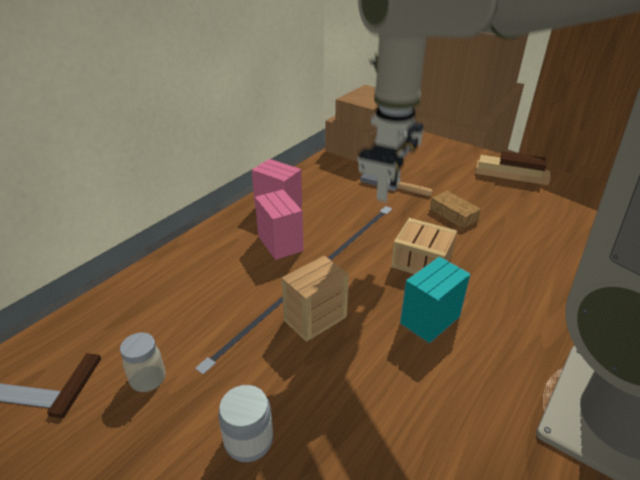

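View pics/s3.png

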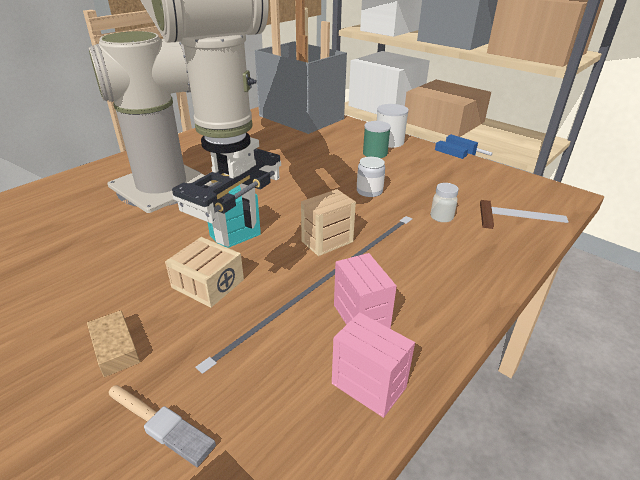

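N lies on its side and carries the stamp, at scene pixel (226,281). Now tip F.

Request:
jog_arm([
  [0.35,0.025,-0.048,0.001,0,0,0.08],
  [0.35,0.05,-0.095,0.002,0,0,0.16],
  [0.35,0.075,-0.143,0.003,0,0,0.24],
  [0.35,0.09,-0.19,0.004,0,0,0.32],
  [0.35,0.097,-0.238,0.005,0,-0.007,0.401],
])

```text
t: 4.55
tool_pos: [0.5998, 0.0971, 0.1698]
orientation: [3.12, -0.359, -0.001]
force: [-0.2, -0.9, -0.2]
opening: 0.0604
```

```bash
python3 -c "
from h import *
plan([0.60,0.095,0.111],-13)"
```

```text
dist 0.059 full [0.0006 0.0019 0.0588] [ 0.0013  0.0003 -0.0023] | 1/5: [0.0001 0.0004 0.0118]
```

Request:
jog_arm([
  [0.35,0,0.001,0.03,0,0,0],
  [0.35,0,0.002,0.055,0,0,0],
  [0.35,0,0.002,0.059,0,0,0],
  [0.35,-0.008,0.002,0.059,0,0,0],
  [0.35,-0.016,0.002,0.059,0,0,0],
])

```text
t: 5.18
tool_pos: [0.5841, 0.0987, 0.1121]
orientation: [3.12, -0.36, 0.002]
force: [-0.1, -0.2, 0.5]
opening: 0.0606
```

Request:
jog_arm([
  [0.35,-0.01,0,0,0,0,0],
  [0.35,-0.018,0,0,0,0,0],
  [0.35,-0.026,0,0,0,0,0],
  [0.35,-0.034,0,0,0,0,0],
  [0.35,-0.042,0,0,0,0,0],
])

```text
t: 5.8
tool_pos: [0.5427, 0.1084, 0.1122]
orientation: [3.12, -0.36, 0.003]
force: [1.6, 0.1, 2.0]
opening: 0.0606
```

```bash
python3 -c "
from h import *
snap('scene','s4');st()"
```

```text
{'t': 5.85, 'q': [0.106, 0.094, 1.753, -0.001, 1.295, 1.906], 'dq': [-0.005, 0.02, -0.006, -0.0, 0.008, -0.009], 'joint_torque': [-1.024, -51.801, -47.705, -0.238, -0.545, -0.058], 'tool_pos': [0.542, 0.109, 0.112], 'orientation': [3.12, -0.359, -0.0], 'force': [0.46, 1.289, -0.688], 'wrist_torque': [0.055, -0.057, -0.008], 'opening': 0.06}
```

View pics/s4.png

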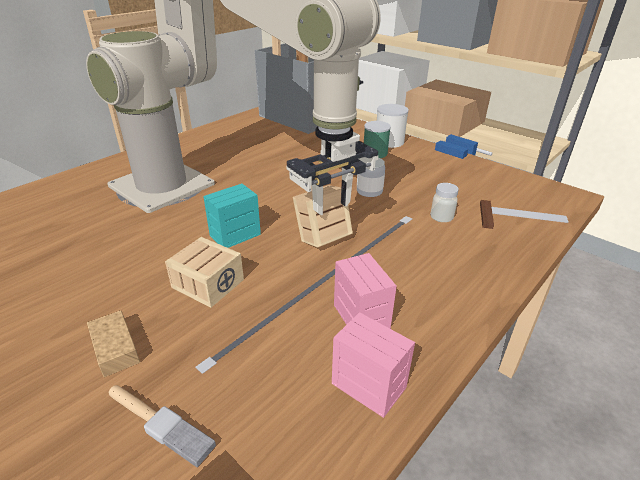

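F is tipping cleanly, leaning at (322,220).

Request:
jog_arm([
  [0.35,-0.007,0,0,0,0,0],
  [0.35,-0.014,0,0,0,0,0],
  [0.35,-0.021,0,0,0,0,0],
  [0.35,-0.028,0,0,0,0,0],
  [0.35,-0.036,0,0,0,0,0],
])

```text
t: 6.48
tool_pos: [0.5059, 0.1169, 0.1116]
orientation: [3.12, -0.359, -0.001]
force: [-0.3, 0.8, -1.0]
opening: 0.0603
```

Request:
jog_arm([
  [0.35,0.0,0,0,0,0,0],
  [0.35,0.0,0,0,0,0,0],
  [0.35,0.02,0,-0.03,0,0,0],
  [0.35,0.03,0,-0.08,0,0,0],
])

```text
t: 6.98
tool_pos: [0.5344, 0.1097, 0.1903]
orientation: [3.119, -0.36, -0.007]
force: [0.3, -0.3, 0.6]
opening: 0.0604
```

```bash
python3 -c "
from h import *
snap('side','d5')
snap('scene','s5')
a=cv2.imread('pics/s5.png')[230:310,160:260];cv2.imwrite('pics/c5.png',cv2.resize(a,None,fx=7,fy=7,interpolation=cv2.INTER_CUBIC))
a=cv2.imread('pics/d5.png')[210:290,380:480];cv2.imwrite('pics/c6.png',cv2.resize(a,None,fx=7,fy=7,interpolation=cv2.INTER_CUBIC))
"
```

```text
(no output)
```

View pics/s5.png

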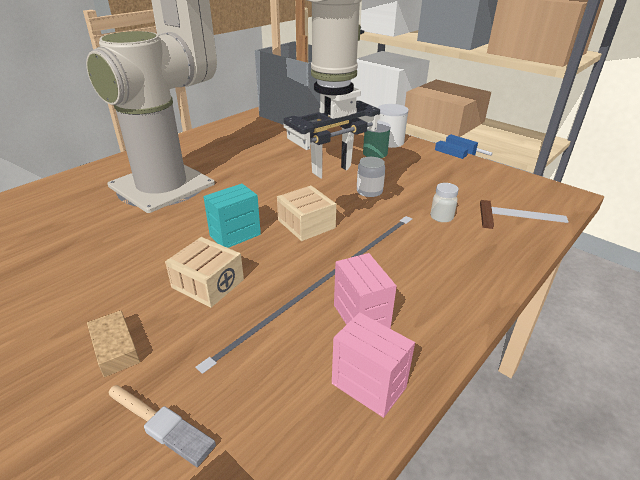

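View pics/c5.png

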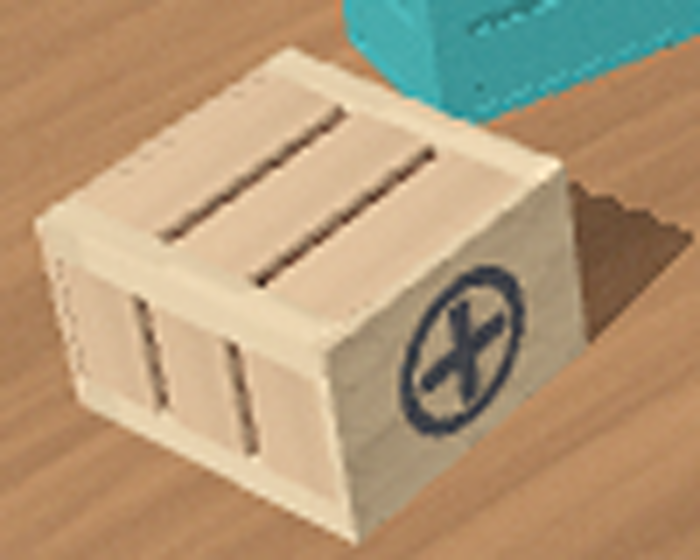

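View pics/c6.png

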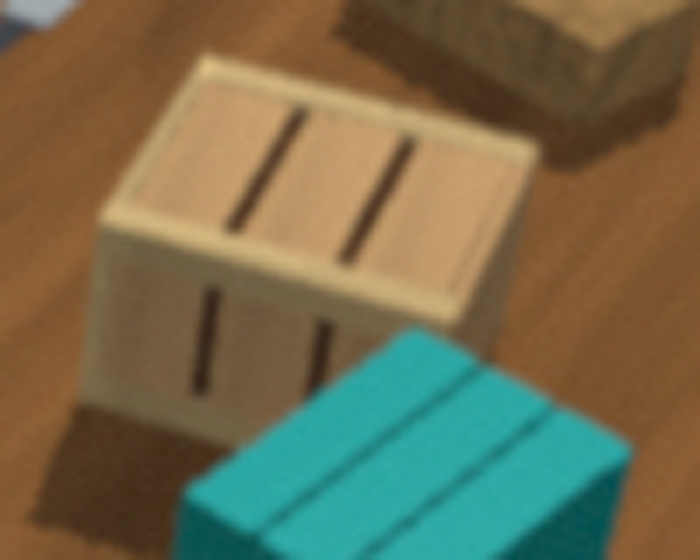

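Both crates lie on their sides. F's underside, at (322,220), has no mark; N's has the stamp. Now I measure N and F at z = 0.07.

```bash
python3 - <<'E'
from h import *
for f,L,o in(('s5',[(38,222),(290,48),(563,162),(328,350)],(160,230)),('d5',[(205,60),(540,145),(458,325),(103,212)],(380,210))):
    P=np.array([ray(f,o[0]+p[0]/7-.4,o[1]+p[1]/7-.4,.07) for p in L])[:,:2];n=np.roll(P,-1,0)-P
    print(P.tolist(),P.mean(0),np.linalg.norm(n,axis=1).round(3),np.degrees(np.arctan2(n[:,1],n[:,0])).round(1))
P=np.array([ray('s5',*p,.07) for p in [(278,197),(312,187),(336,208),(303,222)]]);print(P,P.mean(0))
plan([0.36,-0.185,0.15],10,10)
E
```

```text
[[0.4039, -0.2316], [0.386, -0.1326], [0.4912, -0.1139], [0.509, -0.2103]] [ 0.447525 -0.1721  ] [0.101 0.107 0.098 0.107] [ 100.2   10.1  -79.5 -168.5]
[[0.5058, -0.2068], [0.3995, -0.2278], [0.3812, -0.1296], [0.4914, -0.1156]] [ 0.444475 -0.16995 ] [0.108 0.1   0.111 0.092] [-168.8  100.6    7.2  -81. ]
[[0.3864 0.0934 0.07  ]
 [0.4134 0.1861 0.07  ]
 [0.523  0.1496 0.07  ]
 [0.5071 0.0543 0.07  ]] [0.457475 0.12085  0.07    ]
dist 0.349 full [-0.1081  0.3285  0.0465] [-3.000e-04 -9.900e-03 -4.044e-01] | 1/10: [-0.0108  0.0328  0.0046]
```

Request:
jog_arm([
  [0.35,-0.018,0.055,0,0,0,-0.08],
  [0.35,-0.036,0.11,0,0,0,-0.16],
  [0.35,-0.054,0.165,0,0,0,-0.24],
  [0.35,-0.072,0.22,0,0,0,-0.32],
  [0.35,-0.09,0.275,0,0,0,-0.404],
])

```text
t: 7.7
tool_pos: [0.3882, -0.1384, 0.1966]
orientation: [3.128, 0.278, 0.016]
force: [-0.0, -1.5, 0.3]
opening: 0.0605
```

```bash
python3 -c "
from h import *
st();plan([0.357,-0.187,0.14],10)"
```

```text
{'t': 7.7, 'q': [-0.471, -0.397, 2.035, 0.004, 1.494, 0.922], 'dq': [-1.116, -0.382, 0.29, 0.009, 0.091, -1.774], 'joint_torque': [8.266, -27.177, -48.919, 0.267, 0.155, 3.85], 'tool_pos': [0.388, -0.138, 0.197], 'orientation': [3.128, 0.278, 0.016], 'force': [-0.029, -1.458, 0.251], 'wrist_torque': [0.014, 0.001, -0.007], 'opening': 0.061}
dist 0.081 full [-0.0399  0.0422  0.0562] [ 0.0022 -0.0101  0.0027] | 1/5: [-0.008   0.0084  0.0112]
```

Request:
jog_arm([
  [0.35,-0.02,0.02,0,0,-0.01,0],
  [0.35,-0.04,0.042,0.02,0,-0.01,0.003],
  [0.35,-0.04,0.042,0.05,0,-0.01,0.003],
  [0.35,-0.04,0.042,0.056,0,-0.01,0.003],
])

```text
t: 8.2
tool_pos: [0.3554, -0.1862, 0.1381]
orientation: [-3.13, -0.272, 0.004]
force: [0.6, 0.2, -0.3]
opening: 0.0606
```

```bash
python3 -c "
from h import *
st();plan([0.357,-0.187,0.046],10);snap('side','d6')"
```

```text
{'t': 8.2, 'q': [-0.609, -0.373, 2.125, -0.001, 1.392, 0.789], 'dq': [0.017, 0.034, 0.014, 0.001, -0.075, 0.001], 'joint_torque': [-0.579, -28.789, -47.484, 0.001, -0.403, -0.031], 'tool_pos': [0.355, -0.186, 0.138], 'orientation': [-3.13, -0.272, 0.004], 'force': [0.6, 0.17, -0.294], 'wrist_torque': [0.046, -0.006, -0.074], 'opening': 0.061}
dist 0.092 full [0.0016 0.0011 0.0921] [-0.0005  0.0025 -0.0014] | 1/5: [0.0003 0.0002 0.0184]
```

View pics/d6.png

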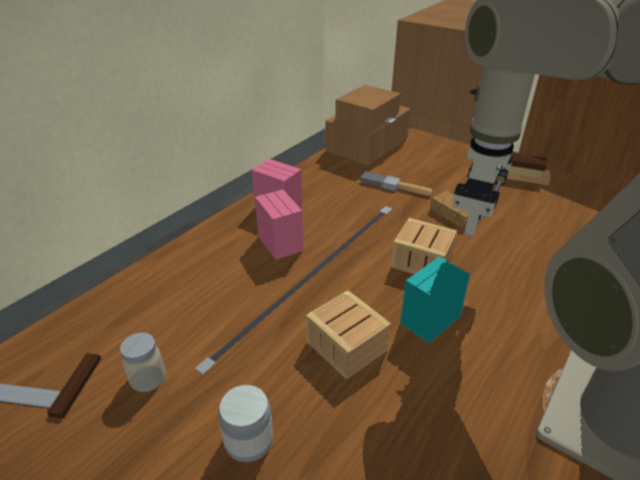

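The fingers are behind N's lid end and clear of the turquoise crate and the sanding block. Lower.

Request:
jog_arm([
  [0.35,0,0.001,0.03,0,0,0],
  [0.35,0,0.001,0.06,0,0,0],
  [0.35,0,0.001,0.085,0,0,0],
  [0.35,0,0.001,0.092,0,0,0],
  [0.35,0.012,0.001,0.092,0,0,0],
])

```text
t: 8.88
tool_pos: [0.3682, -0.1852, 0.0472]
orientation: [3.129, 0.272, -0.003]
force: [-0.9, 0.2, -0.0]
opening: 0.0606
```

```bash
python3 -c "
from h import *
st();snap('scene','s7');s=robot.read_state();Rm=R.from_rotvec(s['orientation']).as_matrix()
print(Rm.T@[0.1,0,0]);plan([0.46,-0.187,0.046],10)"
```

```text
{'t': 8.875, 'q': [-0.589, -0.214, 2.177, -0.002, 1.18, 0.809], 'dq': [0.177, 0.246, -0.241, 0.004, -0.047, 0.18], 'joint_torque': [-1.265, -33.491, -41.299, -0.024, 0.078, -0.587], 'tool_pos': [0.368, -0.185, 0.047], 'orientation': [3.129, 0.272, -0.003], 'force': [-0.907, 0.235, -0.008], 'wrist_torque': [-0.02, -0.022, -0.007], 'opening': 0.061}
[9.84995602e-02 1.72576782e-02 9.57824553e-05]
dist 0.09 full [0.0881 0.0169 0.0022] [ 0.0017 -0.0007 -0.0011] | 1/5: [0.0176 0.0034 0.0004]
```

View pics/s7.png

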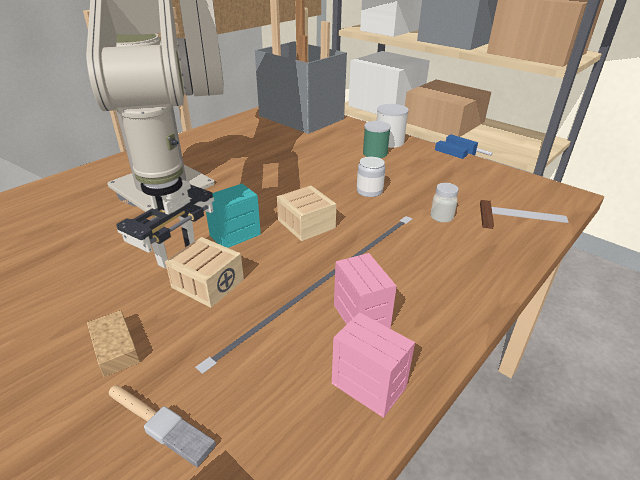

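Request:
jog_arm([
  [0.35,0.012,0.001,0.001,0,0,0],
  [0.35,0.022,0.003,0.001,0,0,0],
  [0.35,0.034,0.005,0.001,0,0,0],
  [0.35,0.046,0.008,0.001,0,0,0],
  [0.35,0.058,0.01,0.001,0,0,0],
])

```text
t: 9.55
tool_pos: [0.4298, -0.1855, 0.0475]
orientation: [3.128, 0.272, 0.0]
force: [-6.3, 1.0, 4.2]
opening: 0.0602
```

Request:
jog_arm([
  [0.35,0.012,0.002,0,0,0,0],
  [0.35,0.024,0.004,0,0,0,0],
  [0.35,0.036,0.006,0,0,0,0],
  [0.35,0.048,0.008,0,0,0,0],
  [0.35,0.06,0.0105,0,0,0,0],
])

```text
t: 10.18
tool_pos: [0.4915, -0.1854, 0.0475]
orientation: [3.128, 0.272, -0.0]
force: [-4.8, 0.2, 4.1]
opening: 0.0604
```

```bash
python3 -c "
from h import *
st();snap('scene','s8');plan([0.64,-0.187,0.046],10)"
```

```text
{'t': 10.175, 'q': [-0.457, 0.103, 1.872, -0.002, 1.166, 0.94], 'dq': [0.079, 0.241, -0.258, -0.0, 0.021, 0.077], 'joint_torque': [0.284, -49.685, -43.348, 0.636, -1.496, -0.084], 'tool_pos': [0.491, -0.185, 0.048], 'orientation': [3.128, 0.272, -0.0], 'force': [-4.776, 0.172, 4.092], 'wrist_torque': [0.122, 0.689, 0.088], 'opening': 0.06}
dist 0.147 full [0.1445 0.0268 0.0022] [ 0.0024 -0.0016 -0.0008] | 1/5: [0.0289 0.0054 0.0004]
```

View pics/s8.png

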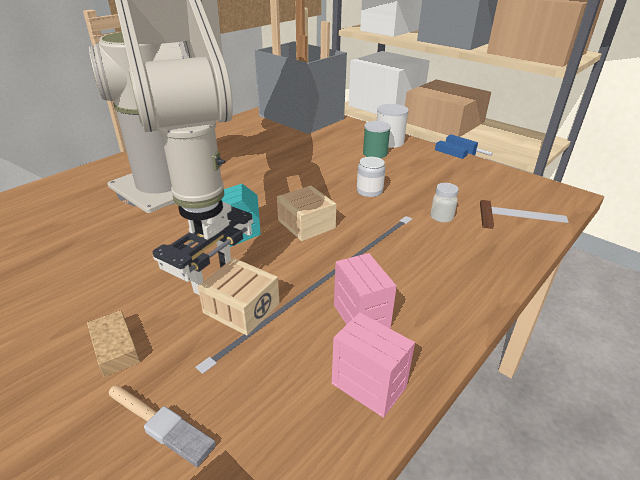

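```bash
python3 -c "
import cv2
a=cv2.imread('pics/s8.png')[250:345,180:290];cv2.imwrite('pics/c8.png',cv2.resize(a,None,fx=6,fy=6,interpolation=cv2.INTER_CUBIC))"
```

```text
(no output)
```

View pics/c8.png

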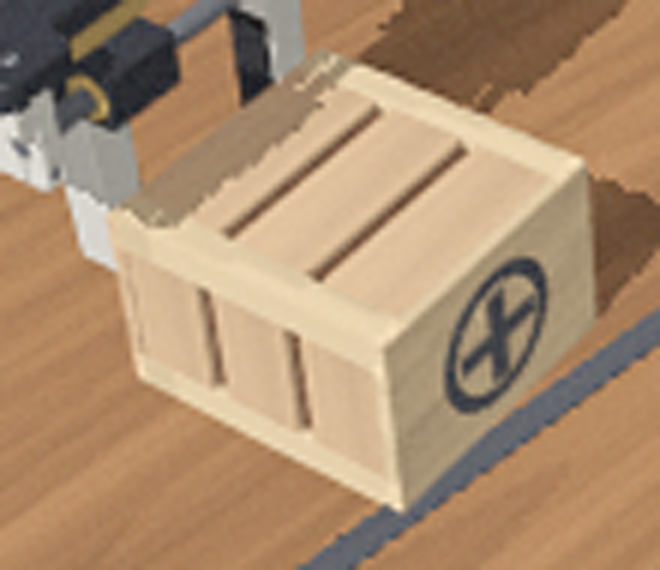

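The crate is flat and square on the fingers. The +4 N vertical force suggests the rear wants to rise, so I'll back off, go 12 mm lower and resume.

Request:
jog_arm([
  [0.35,-0.015,-0.002,0,0,0,0],
  [0.35,-0.015,-0.002,0.008,0,0,0],
  [0.35,-0.015,-0.002,0.013,0,0,0],
  [0.35,-0.01,-0.002,0.013,0,0,0],
  [0.35,0.0,0.0,0.013,0,0,0],
])

```text
t: 10.85
tool_pos: [0.4934, -0.1856, 0.0349]
orientation: [3.128, 0.272, 0.003]
force: [-7.7, -0.9, 1.5]
opening: 0.0604
```

Request:
jog_arm([
  [0.35,0.012,0.002,0,0,0,0],
  [0.35,0.024,0.004,0,0,0,0],
  [0.35,0.036,0.006,0,0,0,0],
  [0.35,0.048,0.008,0,0,0,0],
  [0.35,0.06,0.0105,0,0,0,0],
])

```text
t: 11.48
tool_pos: [0.5552, -0.1855, 0.035]
orientation: [3.128, 0.272, 0.003]
force: [-2.7, 0.2, 0.4]
opening: 0.0606
```

```bash
python3 -c "
from h import *
st();snap('scene','s9');plan([0.64,-0.187,0.035],10)"
```

```text
{'t': 11.475, 'q': [-0.409, 0.27, 1.708, -0.001, 1.162, 0.988], 'dq': [0.062, 0.227, -0.274, -0.001, 0.049, 0.061], 'joint_torque': [0.1, -59.018, -43.534, 0.404, -1.072, -0.078], 'tool_pos': [0.555, -0.186, 0.035], 'orientation': [3.128, 0.272, 0.003], 'force': [-2.725, 0.155, 0.357], 'wrist_torque': [-0.016, 0.498, 0.037], 'opening': 0.061}
dist 0.083 full [0.0818 0.0157 0.0007] [ 0.0031 -0.0034 -0.001 ] | 1/5: [0.0164 0.0031 0.0001]
```

View pics/s9.png

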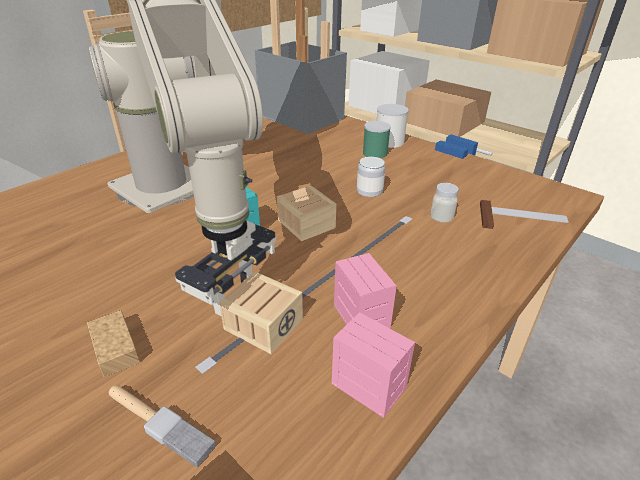

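Request:
jog_arm([
  [0.35,0.012,0.002,0,0,0,0],
  [0.35,0.024,0.004,0,0,0,0],
  [0.35,0.036,0.006,0,0,0,0],
  [0.35,0.048,0.008,0,0,0,0],
  [0.35,0.058,0.01,0,0,0,0],
])

```text
t: 12.15
tool_pos: [0.6163, -0.1855, 0.0356]
orientation: [3.127, 0.272, 0.006]
force: [-2.9, 0.2, -0.6]
opening: 0.0604
```

```bash
python3 -c "
from h import *
st();snap('scene','s10');snap('side','d10')
a=cv2.imread('pics/s10.png')[260:410,220:420];cv2.imwrite('pics/c10.png',cv2.resize(a,None,fx=4,fy=4,interpolation=cv2.INTER_CUBIC))"
```

```text
{'t': 12.15, 'q': [-0.371, 0.408, 1.533, -0.001, 1.196, 1.026], 'dq': [0.043, 0.186, -0.242, -0.003, 0.059, 0.041], 'joint_torque': [0.1, -66.853, -44.692, 0.322, -0.907, -0.042], 'tool_pos': [0.616, -0.185, 0.036], 'orientation': [3.127, 0.272, 0.006], 'force': [-2.881, 0.185, -0.557], 'wrist_torque': [-0.033, 0.424, 0.016], 'opening': 0.06}
```

View pics/c10.png

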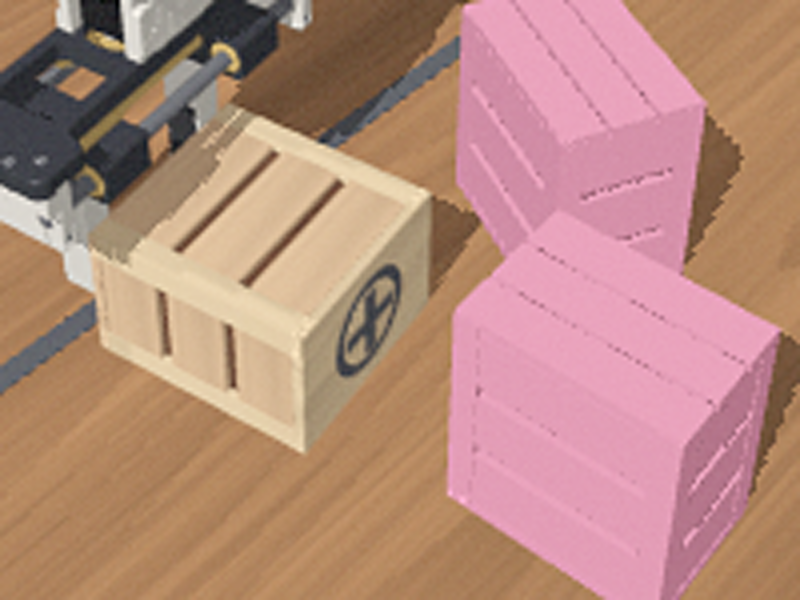

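View pics/d10.png

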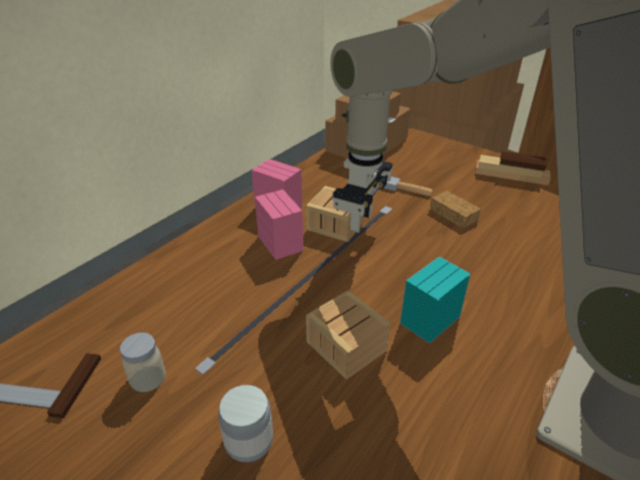

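```bash
python3 - <<'E'
from h import *
c=lambda x,y:(220+x/4-.4,260+y/4-.4)
print('bottom',ray('s10',*c(101,346),0),ray('s10',*c(303,453),0))
print('top',[ray('s10',*c(*p),.07) for p in((90,245),(240,105),(430,196),(300,322))])
print('pink2 base near',ray('s10',*c(448,494),0),'top',ray('s10',*c(455,313),.11),ray('s10',*c(560,210),.11))
E
```

```text
bottom [ 0.634  -0.2314  0.    ] [ 0.7411 -0.2124  0.    ]
top [array([ 0.6399, -0.2345,  0.07  ]), array([ 0.6227, -0.1303,  0.07  ]), array([ 0.7263, -0.1161,  0.07  ]), array([ 0.7348, -0.2055,  0.07  ])]
pink2 base near [ 0.7995 -0.187   0.    ] top [ 0.8004 -0.1883  0.11  ] [ 0.7963 -0.1187  0.11  ]
```

The rear corner is at x ≈ 0.62, the line's edge at 0.622, and pink begins at 0.797. I'll push 23 mm more, then back off and rise.

Request:
jog_arm([
  [0.35,0.009,0.001,0,0,0,0],
  [0.35,0.016,0.002,0,0,0,0],
  [0.35,0.021,0.003,0,0,0,0],
  [0.35,0.023,0.004,0,0,0,0],
  [0.35,0.023,0.004,0,0,0,0],
])

```text
t: 12.88
tool_pos: [0.6407, -0.1856, 0.0362]
orientation: [3.126, 0.272, 0.009]
force: [-0.2, 1.0, -0.8]
opening: 0.0605
```

Request:
jog_arm([
  [0.35,-0.015,0.0,0,0,0,0],
  [0.35,-0.03,0.0,0,0,0,0],
  [0.35,-0.05,0.0,-0.04,0,0,0],
  [0.35,-0.08,0.0,-0.1,0,0,0],
  [0.35,-0.1,0.02,-0.16,0,0,0],
])

```text
t: 13.5
tool_pos: [0.5458, -0.2188, 0.1897]
orientation: [3.127, 0.274, 0.009]
force: [1.3, -1.2, 1.1]
opening: 0.0606
```

```bash
python3 -c "
from h import *
st();snap('scene','s11');snap('side','d11')
a=cv2.imread('pics/s11.png')[260:410,220:420];cv2.imwrite('pics/c11.png',cv2.resize(a,None,fx=4,fy=4,interpolation=cv2.INTER_CUBIC))"
```

```text
{'t': 13.5, 'q': [-0.469, 0.115, 1.583, 0.001, 1.437, 0.927], 'dq': [-0.364, -0.517, -0.307, -0.002, 0.789, -0.355], 'joint_torque': [3.643, -51.508, -44.727, 0.233, -1.23, 0.888], 'tool_pos': [0.546, -0.219, 0.19], 'orientation': [3.127, 0.274, 0.009], 'force': [1.338, -1.163, 1.06], 'wrist_torque': [-0.021, 0.016, -0.016], 'opening': 0.061}
```

View pics/c11.png

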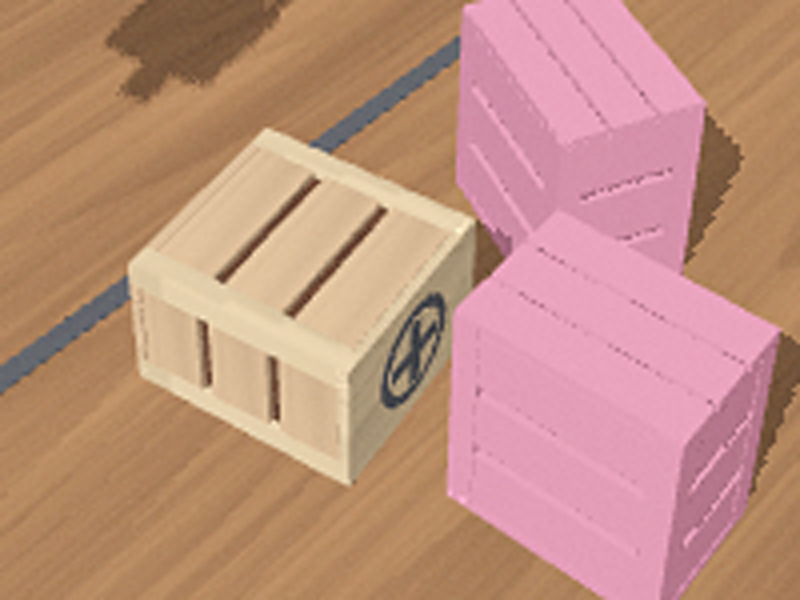

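View pics/s11.png

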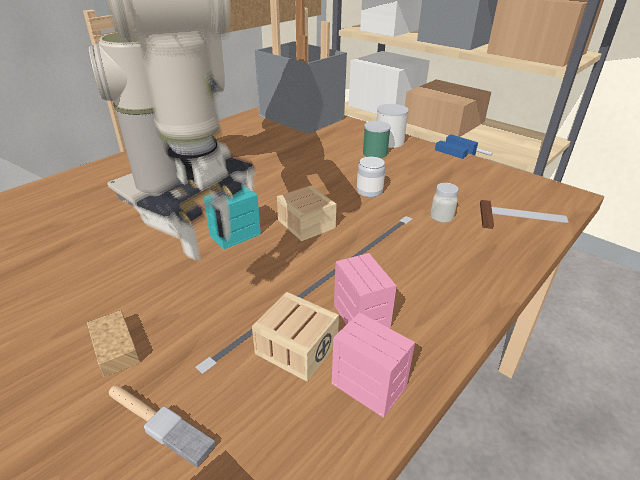

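View pics/d11.png

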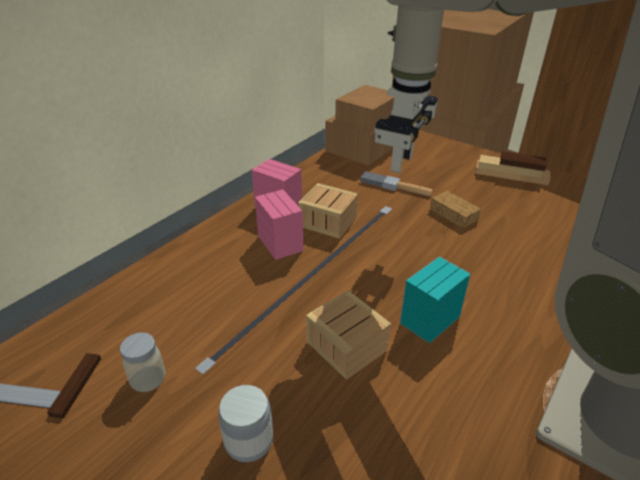

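```bash
python3 - <<'E'
from h import *
c=lambda x,y:(220+x/4-.4,260+y/4-.4)
P=np.array([ray('s11',*c(*p),.07) for p in((128,265),(265,128),(475,220),(350,360))]);print(P.tolist(),P.mean(0))
print('bottom',ray('s11',*c(142,377),0),ray('s11',*c(352,485),0))
print('side lid corners',[ray('d11',*p,.07) for p in((357,196),(346,212))], 'lid bottom',ray('d11',340,236,0))
a=cv2.imread('pics/d11.png')[170:270,240:400];cv2.imwrite('pics/c12.png',cv2.resize(a,None,fx=5,fy=5,interpolation=cv2.INTER_CUBIC))
for k in 'sd':
    A=cv2.imread(f'pics/{k}0.png').astype(int);B=cv2.imread(f'pics/{k}11.png').astype(int);d=abs(A-B).max(2)
    for n,b in {'s':{'turq':(205,185,255,200),'pink1':(336,258,395,300),'pink2':(345,330,412,408),'tin':(358,160,384,193),'jar':(430,183,460,222),'sand':(86,308,138,375),'brush':(108,385,216,465)},'d':{'pinks':(255,165,300,250),'tin':(222,390,270,455),'jar':(123,335,163,388),'turq':(405,262,465,338),'sand':(432,195,478,225)}}[k].items():
        print(k,n,(d[b[1]:b[3],b[0]:b[2]]>50).mean().round(3))
E
```

```text
[[0.6603, -0.2313, 0.07], [0.6424, -0.1336, 0.07], [0.7501, -0.1142, 0.07], [0.763, -0.2063, 0.07]] [ 0.70395 -0.17135  0.07   ]
bottom [ 0.6607 -0.2308  0.    ] [ 0.7673 -0.2103  0.    ]
side lid corners [array([ 0.6516, -0.2159,  0.07  ]), array([ 0.6337, -0.1424,  0.07  ])] lid bottom [ 0.6444 -0.137   0.    ]
s turq 0.587
s pink1 0.0
s pink2 0.0
s tin 0.0
s jar 0.0
s sand 0.0
s brush 0.0
d pinks 0.001
d tin 0.0
d jar 0.0
d turq 0.0
d sand 0.0
```

View pics/c12.png

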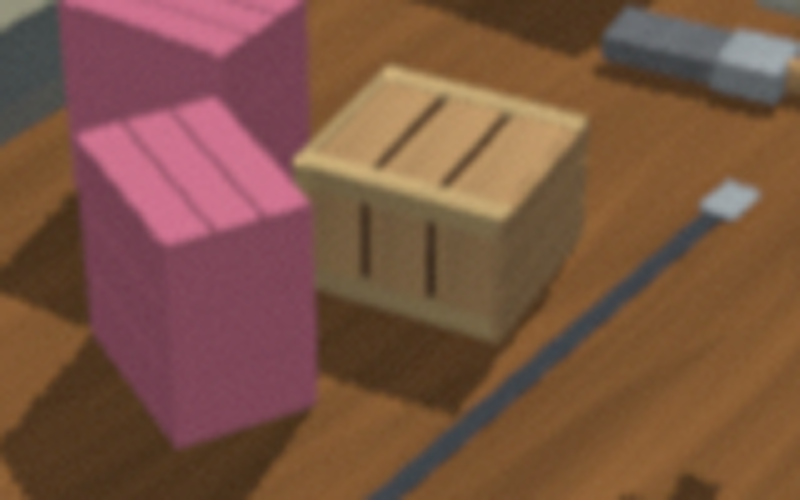

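The stamped crate is clear of the line by about 20 mm in both views. Everything else is unchanged; the scene difference on the turquoise crate is the gripper passing in front of it, and the side view shows none. Let the arm settle, then hand in.

Request:
jog_arm([
  [0.35,0,0,-0.02,0,0,0],
  [0.35,0,0,-0.02,0,0,0],
  [0.35,0,0,-0.02,0,0,0],
])

```text
t: 13.98
tool_pos: [0.5492, -0.2227, 0.2164]
orientation: [3.119, 0.269, 0.026]
force: [-0.1, -0.1, -0.1]
opening: 0.0605
```

```bash
python3 -c "
from h import *
st();print(robot.close_job())"
```

```text
{'t': 13.975, 'q': [-0.471, 0.099, 1.552, -0.0, 1.471, 0.927], 'dq': [0.002, 0.013, 0.013, 0.0, 0.005, -0.001], 'joint_torque': [-0.128, -55.976, -50.669, 0.047, -0.25, 0.004], 'tool_pos': [0.549, -0.223, 0.216], 'orientation': [3.119, 0.269, 0.026], 'force': [-0.137, -0.139, -0.062], 'wrist_torque': [0.047, 0.024, 0.018], 'opening': 0.06}
the job is handed in; nothing more can be done
None
```

I tipped both pine crates towards the robot with the fingertips. The stamp showed on the crate on the robot's right (y ≈ -0.16). I pushed that crate along +x across the dispatch line, still on its side, and handed the job in at about 14 s.

**Stamped crate:** its rearmost corner is at x ≈ 0.64 m and the line's far edge is at 0.622 m, so it clears the line by about 20 mm. The scene and side views agree to within about 9 mm. It kept its starting yaw of about 10°.

**Other crate:** it lies on the robot's side of the line with its unmarked underside facing the line, about 0.09 m short of it.

**Bystanders and look-alikes:** image comparison with the start found nothing moved. In the scene view the gripper hid part of the turquoise crate, but the side view showed it unchanged.

**One correction:** halfway through the push a vertical force of about 4 N suggested the crate's rear wanted to rise. I backed off, lowered the fingers 12 mm and went on; after that the vertical force stayed under 2 N.

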